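# Go and no-go check of a fired crock's tap hole

### The arm

A 6-joint arm with a two-finger parallel gripper is mounted at the origin on the work surface. World frame = base frame: x ahead of the robot, y to its left, z up, the work surface at z = 0. Lengths are in m, angles in rad, forces in N, time in s.
With the tool pointing down it reaches from about 0.25 to 0.775 m from the base axis. Payload 4 kg.
Tool frame: the origin (TCP) lies midway between the tips of the shut fingers; the grasp point (between the pads) lies grip_point_offset behind it (grip_point_offset is the distance from the TCP to the grasp point, in m); z points along the fingers, y is the line along which they close (so a half turn about z gives the same grasp; the last joint's range is limited). The gripper opens to 94 mm and grips with 3 to 60 N. Pads are 16 mm wide; open, the fingers measure 119 mm over their backs; the gripper's body (75 mm by 177 mm) begins 78 mm behind the grasp point.
Start: joints at [-1.335, 0.087, 1.371, -0, 1.684, -0.103], TCP at [0.183, -0.519, 0.206] pointing down, gripper open.
Joint ranges: [-3.1, 3.1], [-0.76, 2.03], [0.27, 2.55], [-1.08, 4.22], [0.17, 2.65], [-2.57, 2.57]. Speed limits (rad/s): [2.79, 2.79, 3.14, 3.14, 3.14, 3.14].

### API

Orientations are given as [roll, pitch, yaw] about the fixed x, y, z axes, in that order (R = Rz(yaw) Ry(pitch) Rx(roll)).
In Python, from bench import * gives the robot as it stands. The module is installed in compiled form; this text tells all that it offers.
- The arm moves only by the tool apply_moves, never from a script. Its argument "commands" is a list of rows, each a list of 7 numbers: the turn, a rotation vector about the world's x, y, z in rad, then the shift along the world's x, y, z in m, then the opening in per cent of the stroke, from 0 (shut) to 100 (fully open). In form: [[ax, ay, az, x, y, z, jaw], ...]. A call has exactly 5 rows; each row is the pose to reach, as a shift and turn from the pose commanded when the call began; what a row does not reach only later rows make up. A row lasts 1/10 s, in which the tool goes at most 50 mm and 8.59 degrees, less where a joint would pass 70% of its speed; a pose out of reach is approached as far as the arm can. A call with a gripper value outside its range is refused whole. The fingers move at their own pace and stop on an object; the grip force is fixed at half the most. Time passes only in rows, so rows that repeat a pose let the fingers close, or fill a call up. It gives the time, the measured TCP pose, the force, the opening and the grip force at its end, in the units of the state.
- get_obs(): the state, without advancing time (a new reading comes with each control period).
- snapshot(name): name is "scene" or "top" or "wrist"; returns a dict with "pixels" (480x640x3 uint8, red, green, blue), "vertical_fov" (degrees; the focal length in pixels is half the picture's height over the tangent of half this angle, whatever the lens; pixels are square), "cx", "cy" (the principal point, pixels), "rvec" (rotation vector, rad) and "tvec" (3), from world to camera coordinates, as OpenCV has them. Camera axes: x right, y down, z forward; pixel columns grow to the right and rows downward; lengths in m; the calibration is good to about 2 mm. A picture is of the moment at which its call begins. There is no depth.
- close_job(): hands the job in; it is judged then, once.
Trained networks look in the newest picture that a camera, given by its name, has taken for a name from the list of things; names that differ only in an ending like _2 or _b are one class to them, and where a whole thing is asked for, a point or a joint stands for the part that bears it (a point fixed in the world has none). Each returns a list of dicts, best first, with "score" (0 to 1); they miss things now and then, are a little off and sometimes report something else, mostly with a low value. They report only what shows in the picture. A call takes as long as a camera call. They do not tell look-alikes from the thing itself.
- masks_of(camera, query): "mask" (480x640 bool, what is visible of it) and "extent" ([left, top, right, bottom] in pixels, round what is visible of it).
- place_of(camera, query): "pixel" ([column, row] in pixels: a listed point, or the origin of a listed thing).
The state is a dict: "time": time; "joint_positions": joint angles; "qvel": joint speeds; "joint_torque": joint torques, N m; "tool_pos": TCP position; "ee_rot": TCP orientation; "wrist_force": force on the tool from outside, world axes, zero at the start; "wrist_torque": the same for the moment, N m; "width": finger opening in m; "finger_force": force on a finger pad.
Only numpy, scipy, OpenCV 4.12 (cv2) and the standard library are available. Lean on these libraries where they do the work, as an engineer would, in place of code of your own. Each camera call takes 0.05 s, during which the arm holds its last target. There are 200 camera calls.

### The job

Check the tap hole of the fired stoneware crock with the double-ended plug gauge: slide the green-collared go end gently into the hole until its collar is fully home against the boss, draw it out, then press the red-collared no-go end lightly and squarely into the mouth of the same hole for about a second to confirm that it refuses to enter. Then lay the gauge back level in its wooden cradle, either way round, and let go of it. The fired clay chips easily, so never force the gauge, and leave the other things on the table where they are.

Things in the scene. Friction and masses are not known exactly. Their poses are not given: they have to be found in the camera images.
- gauge_center (a point): Centre of the loose plug gauge (280 g, balanced about here). Its x runs along it to the GO end, z up as it lies. Handle: square aluminium bar 90 long, 22 x 22; grip its upright flanks. GO end: green collar 34 across at x=+45 to +51, steel plug 22 across to x=+76, nose tapering to 19 across at the tip, x=+80. NO-GO end: red collar at x=-45 to -51, plug 27 across to x=-62, nose tapering to 19 at the tip, x=-70 (mm).
- go_tip (a point): Centre of the tip face of the go nose, 80 mm from the gauge's centre; axes as the gauge's.
- nogo_tip (a point): Centre of the tip face of the no-go nose, 70 mm from the gauge's centre; axes as the gauge's (x points back along the gauge to the go end).
- crock: Pale stoneware crock 152 across on a low dark banding wheel 200 across, 50 high; all fixed and rigid; rim 198 above the table. Origin under its centre, on the table. A round brown boss 60 across sticks out of its side towards the crock's +x, its flat face 110 from the crock's axis; in it a level, sharp-edged, dark tap hole 24 across, 34 deep, along x, 8 off the boss's centre; the boss's centre is 115 above the table (mm).
- boss_mouth (a point): Centre of the round boss's flat face; x points straight out of the face, z up. The hole is NOT here: it was bored off-centre and its axis lies 8 mm from this point, in a direction (up, down or sideways) that differs each time and that no measured pose shows: find it by feel or sight. Go end home: green collar on the boss face, tip 29 mm inside. No-go end, centred: its nose enters about 5 mm, then bears on the rim.
- cradle_seat (a point): Where the gauge's centre sits, 56 above the table, in a fixed wooden cradle: base 150 x 80 x 12 and two notched posts 10 thick at x=-33 and +33. Notches 36 wide in y, floor 45 and cheek tops 60 above the table. x runs along the lying gauge (same way as the gauge's x at the start). The collars hang outside the posts with 7 mm of play (mm).
- crock_lid: Bystander: pale stoneware lid with a knob, 136 across, 46 high (mm). Leave it alone. Origin at its underside.
- wooden_tap: Bystander: turned wooden tap, 85 long (mm). Leave it alone. Origin at its underside.
- mug: Bystander: blue mug, 80 across, 90 high (mm). Leave it alone. Origin at its underside.
- glaze_jar: Bystander: closed amber jar, 72 across, 85 high (mm). Leave it alone. Origin at its underside.
- bowl: Bystander: terracotta bowl, 130 across, 50 high (mm). Leave it alone. Origin at its underside.
- glaze_brush: Bystander: glaze brush lying on the table (mm). Leave it alone. Origin at its underside.
- rib: Bystander: flat wooden throwing rib, 110 x 55 x 6 (mm). Leave it alone. Origin at its underside.
Mind the look-alikes: they are no part of the job. Leave any purple look-alike of the part that bears cradle_seat alone. What is shaped like the crock but pink is not meant.

How it is judged:
By the outcome, as a careful person would: the job done as asked, in the order asked, and still so for the second after the job is handed in, with the robot touching nothing.
It also fails if it takes over 72 s, if anything falls off the work surface, if the arm or the gripper's body presses on something with over 40 N, if the wrist force passes 120 N, or if a joint passes its speed limit or range.

## Working session

There is one attempt and no reset: what is moved stays moved. The work goes in short steps, Python scripts to look and compute and a tool call to move; the robot and the scene stay as the last step left them, time stands still between calls to the robot, and variables do not carry over. Pictures are saved under pics/ and viewed, at most 10 in all, crops included, and the job is handed in when it is done.

Besides the shell and the picture viewer there is one more tool, called as name([rows], argument=value, ...), one row to a line, values as JSON. apply_moves: Moves the arm, as the interface text tells. Its arguments: {"type":"object","properties":{"commands":{"type":"array"}},"required":["commands"]}

```bash
mkdir -p pics; cat > h.py <<'E'
from bench import *
import numpy as np, cv2
def cam(s):
    R=cv2.Rodrigues(np.array(s["rvec"],float))[0]; f=240/np.tan(np.radians(s["vertical_fov"])/2)
    return R,np.array(s["tvec"],float).ravel(),f,s["cx"],s["cy"]
def proj(s,P):
    R,t,f,cx,cy=cam(s); c=R@np.array(P,float)+t; return np.array([cx+f*c[0]/c[2],cy+f*c[1]/c[2]])
def onz(s,px,z):
    R,t,f,cx,cy=cam(s); d=R.T@np.array([(px[0]-cx)/f,(px[1]-cy)/f,1]); o=-R.T@t
    return o+d*(z-o[2])/d[2]
def save(s,n,box=None,k=1):
    im=s["pixels"][:,:,::-1]
    if box: im=im[box[1]:box[3],box[0]:box[2]]
    cv2.imwrite("pics/"+n,cv2.resize(im,None,fx=k,fy=k,interpolation=cv2.INTER_CUBIC))
E
python3 - <<'E'
from h import *
np.set_printoptions(precision=4,suppress=True)
a=snapshot("scene");b=snapshot("top")
im=np.vstack([a["pixels"],b["pixels"]])
s=dict(pixels=a["pixels"]);save(s,"scene.png");save(b,"top.png")
zs=dict(gauge_center=.056,go_tip=.056,nogo_tip=.056,crock=0,boss_mouth=.115,cradle_seat=.056)
for c,S in(("scene",a),("top",b)):
    print(c,S["vertical_fov"],-cam(S)[0].T@cam(S)[1])
    for q,z in zs.items():
        for r in place_of(c,q): print(q,round(r["score"],2),np.array(r["pixel"]),onz(S,r["pixel"],z))
o=get_obs();print(o)
E
```

```text
scene 49.64826783933133 [1.1833 0.6761 0.8403]
gauge_center 0.7 [416.7 317.1] [0.5006 0.2619 0.056 ]
go_tip 0.62 [389.6 297.2] [0.4918 0.1823 0.056 ]
nogo_tip 0.73 [442.9 332.4] [0.4993 0.3265 0.056 ]
crock 0.78 [269.7 267.7] [ 0.5656 -0.1418  0.    ]
crock 0.74 [323.5 217.1] [ 0.3093 -0.2022  0.    ]
boss_mouth 0.85 [344.6 200.5] [ 0.3366 -0.0957  0.115 ]
boss_mouth 0.66 [288.1 252. ] [ 0.5847 -0.0418  0.115 ]
boss_mouth 0.29 [205.1 306.8] [ 0.82   -0.0311  0.115 ]
cradle_seat 0.66 [482.7 265. ] [0.2543 0.2719 0.056 ]
cradle_seat 0.65 [418.9 317.7] [0.4988 0.2663 0.056 ]
top 56.662367547600375 [0.4423 0.0186 1.166 ]
gauge_center 0.9 [219.1 257.8] [0.4882 0.2556 0.056 ]
go_tip 0.61 [253.4 260.9] [0.4806 0.1707 0.056 ]
nogo_tip 0.75 [191.2 253.6] [0.4986 0.3247 0.056 ]
crock 0.91 [379.8 225.4] [ 0.5767 -0.1533  0.    ]
crock 0.64 [373.6 153.5] [ 0.77   -0.1385  0.    ]
crock 0.62 [403.2 330.7] [ 0.3015 -0.2119  0.    ]
boss_mouth 0.79 [340.8 216.9] [ 0.5835 -0.0434  0.115 ]
boss_mouth 0.61 [370.6 320.4] [ 0.3395 -0.1127  0.115 ]
cradle_seat 0.96 [215.8 353.7] [0.2539 0.2595 0.056 ]
cradle_seat 0.91 [218.7 257.9] [0.488  0.2566 0.056 ]
{'time': 0.7, 'joint_positions': array([-1.3351,  0.0872,  1.3707,  0.    ,  1.6836, -0.1031]), 'qvel': array([ 0.0015, -0.001 ,  0.0003, -0.0015,  0.0004,  0.0004]), 'joint_torque': array([ -0.0008, -33.9913, -30.2519,   0.0716,   0.0236,  -0.    ]), 'tool_pos': array([ 0.1828, -0.5188,  0.2055]), 'ee_rot': array([3.1414, 0.    , 0.3388]), 'wrist_force': array([ 0.5712, -0.0064,  0.2101]), 'wrist_torque': array([-0.0356,  0.0751, -0.0053]), 'finger_force': 0.0, 'width': 0.09376445912012824}
```

View pics/scene.png

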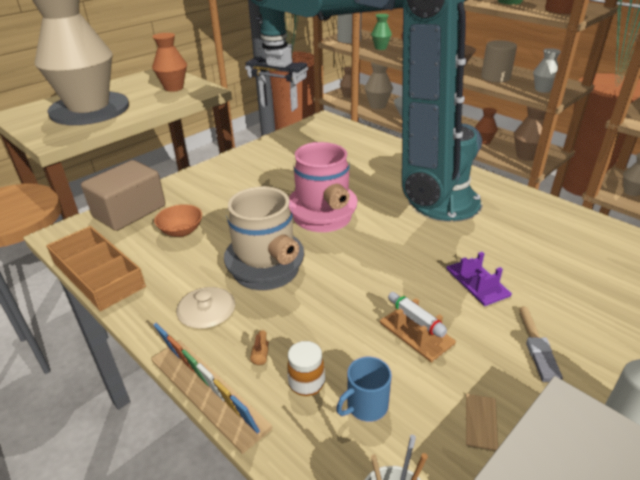

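View pics/top.png

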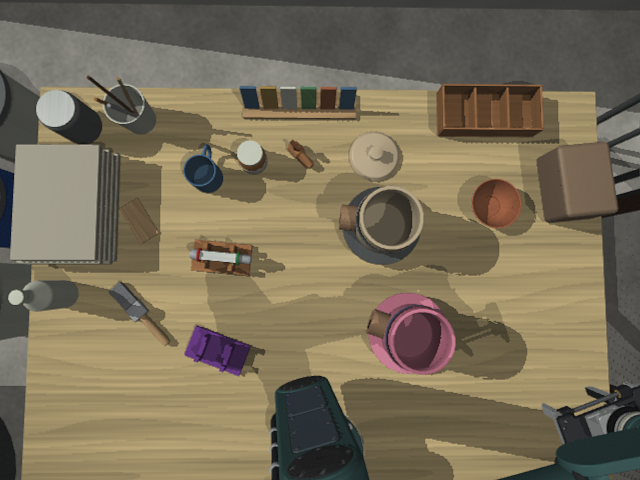

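The gauge lies in the wooden cradle at top (219,257). The purple cradle at (218,350) is the look-alike. The beige crock at (390,218) is the one meant; the pink one at (413,335) is not. The brown boss of the beige crock is at top (345,217) and scene (288,250), facing +y. I'll confirm this in a crop and get the wrist camera's geometry.

```bash
python3 - <<'E'
from h import *
from scipy.spatial.transform import Rotation as Ro
np.set_printoptions(precision=4,suppress=True)
a=snapshot("scene");save(a,"crop1.png",(220,170,520,360),2.6)
w=snapshot("wrist");R,t,f,cx,cy=cam(w);o=get_obs()
T=Ro.from_euler("xyz",o["ee_rot"]).as_matrix()
print("cam in tool",T.T@(-R.T@t-o["tool_pos"]),"\naxes",T.T@R.T,f,cx,cy)
import bench;print(getattr(bench,"grip_point_offset",None),[n for n in dir(bench) if n[0]!="_"])
E
```

```text
cam in tool [ 0.0824  0.     -0.1804] 
axes [[ 0.0014 -0.9603 -0.279 ]
 [ 1.      0.001   0.0016]
 [-0.0013 -0.279   0.9603]] 425.3972877709627 322.6881599748245 237.74708630468126
0.0188 ['IKError', 'close_job', 'get_obs', 'grip_point_offset', 'masks_of', 'place_of', 'snapshot']
```

View pics/crop1.png

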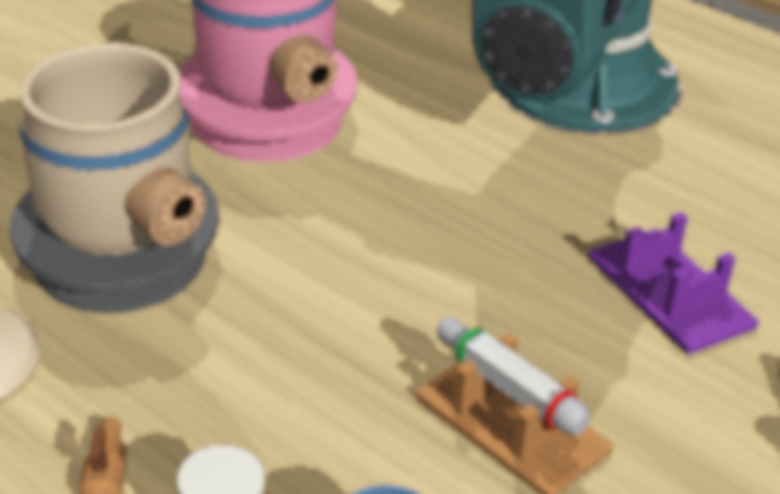

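The crop confirms it: the real crock is the beige one on the dark wheel, with its boss at crop (168,207). The gauge sits in the brown cradle with its green end towards the crock. Now I'll move in and look at the boss with the wrist camera.

apply_moves([
  [0,0,0.124,0.02,0.03,0.03,100],
  [0,0,0.248,0.04,0.06,0.06,100],
  [0,0,0.372,0.06,0.09,0.09,100],
  [0,0,0.496,0.08,0.12,0.12,100],
  [0,0,0.62,0.1,0.15,0.15,100],
])

```text
time: 1.3
tool_pos: [0.2833, -0.3674, 0.3569]
ee_rot: [3.141, 0.0, 0.964]
wrist_force: [1.0, -0.7, 0.3]
width: 0.0937
finger_force: 0.0
```

apply_moves([
  [0,0,0.122,0.03,0.038,0,100],
  [0,0,0.244,0.06,0.076,0,100],
  [0,0,0.366,0.09,0.114,0,100],
  [0,0,0.488,0.12,0.152,0,100],
  [0,0,0.61,0.15,0.19,0,100],
])

```text
time: 1.8
tool_pos: [0.4336, -0.177, 0.3559]
ee_rot: [3.141, 0.001, 1.574]
wrist_force: [0.5, -0.3, 0.3]
width: 0.094
finger_force: 0.0
```

apply_moves([
  [-0.149,0,0,0.03,0.038,0,100],
  [-0.298,0,0,0.06,0.076,0,100],
  [-0.447,0,0,0.09,0.114,0,100],
  [-0.596,0,0,0.12,0.152,0,100],
  [-0.745,0,0,0.15,0.19,0,100],
])

```text
time: 2.3
tool_pos: [0.5837, 0.014, 0.3576]
ee_rot: [3.132, 0.746, 1.565]
wrist_force: [1.4, -1.4, -0.2]
width: 0.094
finger_force: 0.0
```

apply_moves([
  [-0.01,0,0,0,0.01,-0.039,100],
  [-0.02,0,0,0,0.02,-0.078,100],
  [-0.03,0,0,0,0.03,-0.117,100],
  [-0.04,0,0,0,0.04,-0.155,100],
  [-0.04,0,0,0,0.04,-0.155,100],
])

```text
time: 2.8
tool_pos: [0.5801, 0.052, 0.1931]
ee_rot: [-3.124, 0.783, 1.584]
wrist_force: [-0.6, 0.5, -0.7]
width: 0.0937
finger_force: 0.0
```

```bash
python3 - <<'E'
from h import *
np.set_printoptions(precision=4,suppress=True)
w=snapshot("wrist");print(get_obs()["tool_pos"],get_obs()["ee_rot"])
for q in("boss_mouth","crock"):
    for r in place_of("wrist",q): print(q,round(r["score"],2),np.array(r["pixel"]))
print(proj(w,[.5835,-.0434,.115]))
np.save("w1.npy",w,allow_pickle=True)
p=proj(w,[.5835,-.0434,.115]).astype(int)
x0,y0=max(p[0]-80,0),max(p[1]-60,0);print(x0,y0)
save(w,"boss1.png",(x0,y0,x0+160,y0+120),5)
E
```

```text
[0.5816 0.0512 0.1975] [-3.1334  0.7831  1.5764]
boss_mouth 0.67 [333.8 242.5]
boss_mouth 0.62 [ 51.6 280.6]
crock 0.89 [319.1 202. ]
crock 0.77 [101.9 224.1]
[326.9198 244.1443]
246 184
```

View pics/boss1.png

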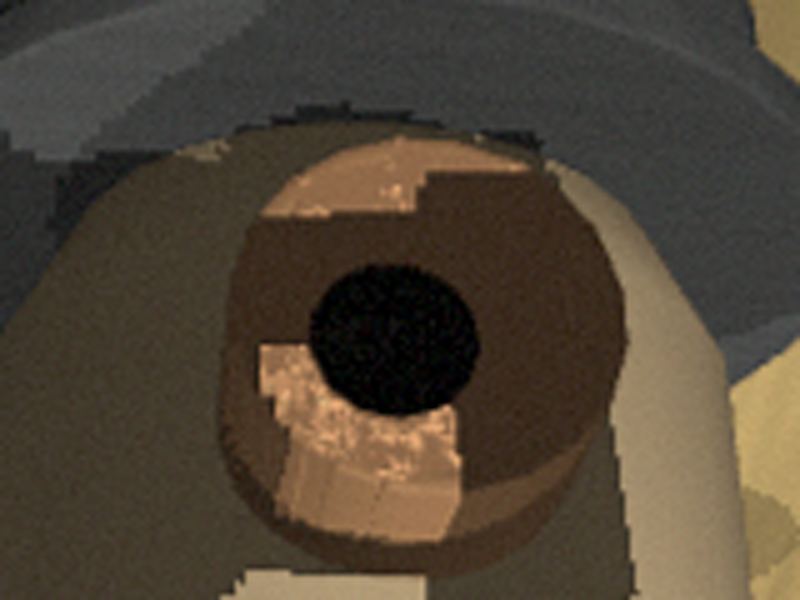

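The image is upside down, since image-down is world-up. The boss face is centred near crop (428,315) and the dark hole at crop (395,340), so the hole sits towards -x and up. Next I fit a model of it.

```bash
cat > fit.py <<'E'
from h import *
from scipy.optimize import least_squares
np.set_printoptions(precision=4,suppress=True)
w=np.load("w1.npy",allow_pickle=True).item()
E=np.array([(265,212),(300,175),(350,150),(410,138),(470,148),(600,240),(622,300),(628,340),(610,410),(565,455),(465,490),(375,478),(232,290)],float)/5+[246,184]-.4
g=w["pixels"].max(2)[184:304,246:406]; n,l,st,c=cv2.connectedComponentsWithStats((g<22).astype(np.uint8))
i=l[68,79]; print(st[i],c[i]); m=(l==i).astype(np.uint8)
H=max(cv2.findContours(m,0,cv2.CHAIN_APPROX_NONE)[0],key=cv2.contourArea)[:,0].astype(float); 
print("ell",cv2.fitEllipse(H.astype(np.float32)))
H+= [246,184]
R,t,f,cx,cy=cam(w);o=-R.T@t
def plane(px,p0,yaw):
    d=np.c_[(px-[cx,cy])/f,np.ones(len(px))]@R; n=np.array([np.cos(yaw),np.sin(yaw),0])
    P=o+d*(((p0-o)@n)/(d@n))[:,None]-p0
    return np.c_[P@[-np.sin(yaw),np.cos(yaw),0],P[:,2]]   # u: +90deg from normal, v up
def run(zf):
    def res(p):
        p0=np.array([p[0],p[1],.115+(p[6] if zf else 0)])
        a=np.hypot(*plane(E,p0,p[2]).T)-.030
        b=np.hypot(*(plane(H,p0,p[2])-p[3:5]).T)-.012+.0003
        return np.r_[a,b*.6,(np.hypot(p[3],p[4])-.008)*3,p[5]*0,(p[6]*1,)]
    s=least_squares(res,[.583,-.043,1.5,0,0,0,0],loss="soft_l1",f_scale=.001);p=s.x
    print(zf,"face",p[:2],.115+p[6],"yaw",p[2],"hole uv",p[3:5],np.hypot(*p[3:5]),"world hole",[p[0]-np.sin(p[2])*p[3],p[1]+np.cos(p[2])*p[3],.115+p[4]+p[6]],"crock",p[:2]-.11*np.array([np.cos(p[2]),np.sin(p[2])]),np.abs(res(p)[:13])*1e3)
run(0);run(1)
E
python3 fit.py
python3 - <<'E'
from h import *
np.set_printoptions(precision=4,suppress=True)
# crock rim from top: circle centre at z=.198
b=snapshot("top")
r=masks_of("top","crock")
for q in r[:2]: print(q["score"],q["extent"])
for y in (-.153,): 
  pts=[[.577+.076*np.cos(a),y+.076*np.sin(a),.198] for a in (0,np.pi/2,np.pi,3*np.pi/2)]
  print([proj(b,p) for p in pts])
save(b,"rim.png",(320,160,460,290),4)
E
```

```text
[ 62  53  34  30 766] [78.4843 67.5405]
ell ((78.48709869384766, 67.53746032714844), (28.429235458374023, 32.56645202636719), 108.24072265625)
0 face [ 0.5875 -0.0451] 0.115 yaw 1.428819208305818 hole uv [0.0057 0.0055] 0.007972066968925419 world hole [np.float64(0.5817952895175943), np.float64(-0.04433410347703445), np.float64(0.12052930099966282)] crock [ 0.5719 -0.154 ] [0.5119 0.2786 0.3428 0.012  0.5038 0.2632 0.5757 0.0856 0.3077 0.2754
 0.6138 0.6714 0.178 ]
1 face [ 0.5875 -0.0451] 0.11501954793948581 yaw 1.4286266786229869 hole uv [0.0057 0.0055] 0.007971214157301164 world hole [np.float64(0.5817949277956483), np.float64(-0.044299831609690414), np.float64(0.12054700867932511)] crock [ 0.5719 -0.154 ] [0.5148 0.2816 0.3454 0.0102 0.5046 0.2638 0.5777 0.0888 0.3024 0.2817
 0.6198 0.6758 0.1756]
0.98 [365.9, 291.6, 453.1, 376.4]
0.79 [338.3, 185.3, 420.0, 261.2]
[array([392.4049, 180.8735]), array([358.2971, 214.8603]), array([393.1737, 249.476 ]), array([427.1548, 215.0932])]
```

View pics/rim.png

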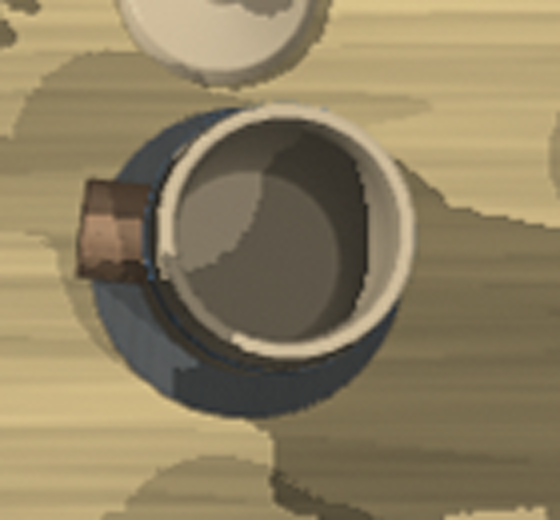

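The rim circle gives the crock centre at (0.572,-0.151), which agrees with the fit. The boss yaw is about 82° and the hole is near (0.582,-0.044,0.1205). Next is above the gauge.

apply_moves([
  [0.149,0,0,-0.018,0.041,0,100],
  [0.298,0,0,-0.036,0.082,0,100],
  [0.447,0,0,-0.054,0.123,0,100],
  [0.596,0,0,-0.072,0.164,0,100],
  [0.745,0,0,-0.088,0.205,0,100],
])

```text
time: 3.55
tool_pos: [0.4958, 0.258, 0.2058]
ee_rot: [3.133, 0.027, 1.568]
wrist_force: [-0.3, -0.1, -0.5]
width: 0.0943
finger_force: 0.0
```

apply_moves([
  [0.04,0,0,0,0,0,100],
  [0.04,0,-0.09,0,0,0,100],
  [0.04,0,-0.09,0,0,0,100],
  [0.04,0,-0.09,0,0,0,100],
  [0.04,0,-0.09,0,0,0,100],
])

```text
time: 4.05
tool_pos: [0.4952, 0.2562, 0.2016]
ee_rot: [3.142, -0.005, 1.48]
wrist_force: [-0.1, 0.2, -0.2]
width: 0.0939
finger_force: 0.0
```

```bash
python3 - <<'E'
from h import *
np.set_printoptions(precision=4,suppress=True)
w=snapshot("wrist");o=get_obs();print(o["tool_pos"],o["ee_rot"],o["joint_positions"])
P={}
for q in("gauge_center","go_tip","nogo_tip","cradle_seat"):
    for r in place_of("wrist",q)[:2]: P[q]=onz(w,r["pixel"],.056);print(q,round(r["score"],2),np.array(r["pixel"]),P[q])
d=P["go_tip"]-P["nogo_tip"];print(np.hypot(*d[:2]),np.degrees(np.arctan2(d[1],d[0])))
save(w,"g1.png")
E
```

```text
[0.4951 0.2562 0.2011] [-3.1409 -0.0048  1.4797] [0.3729 0.1032 1.362  0.0046 1.6748 0.4645]
gauge_center 0.93 [321.6 221.2] [0.4956 0.2571 0.056 ]
go_tip 0.62 [317.5 312.3] [0.4851 0.179  0.056 ]
nogo_tip 0.7 [322.  132.7] [0.502  0.3247 0.056 ]
cradle_seat 0.88 [ 23.3 233.4] [0.2585 0.2685 0.056 ]
0.1466890971361343 -96.6348234392092
```

View pics/g1.png

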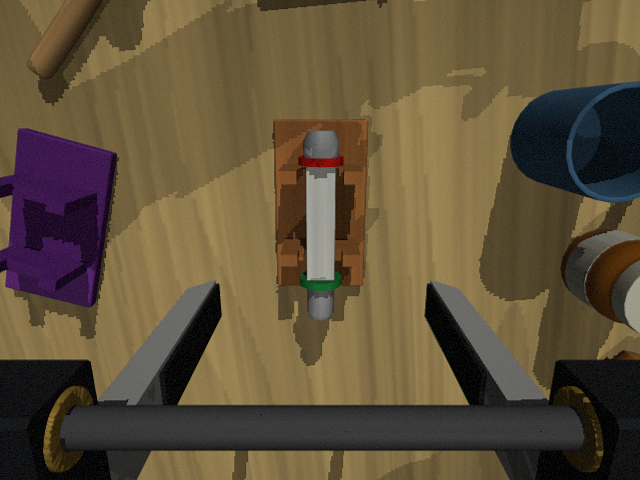

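The gauge lies at wrist (321,221), aligned with the tool: red collar at (321,161), green collar at (320,280). Descending to grip it.

apply_moves([
  [0,0,0,0.0005,0.001,-0.035,100],
  [0,0,0,0.0005,0.001,-0.075,100],
  [0,0,0,0.0005,0.001,-0.115,100],
  [0,0,0,0.0005,0.001,-0.15,100],
  [0,0,0,0.0005,0.001,-0.164,100],
])

```text
time: 4.8
tool_pos: [0.4924, 0.2562, 0.032]
ee_rot: [-3.133, -0.001, 1.479]
wrist_force: [0.1, -0.1, -0.2]
width: 0.0938
finger_force: 0.0
```

apply_moves([
  [0,0,0,0,0,0,100],
  [0,0,0,0,0,0,0],
  [0,0,0,0,0,0,0],
  [0,0,0,0,0,0,0],
  [0,0,0,0,0,0,0],
])

```text
time: 5.3
tool_pos: [0.4963, 0.2576, 0.0381]
ee_rot: [3.141, -0.006, 1.479]
wrist_force: [0.6, 1.1, 0.1]
width: 0.0651
finger_force: 0.0
```

apply_moves([
  [0,0,0,0,0,0,0],
  [0,0,0,0,0,0,0],
  [0,0,0,0,0,0,0],
  [0,0,0,0,0,0,0],
  [0,0,0,0,0,0,0],
])

```text
time: 5.8
tool_pos: [0.4952, 0.2573, 0.0364]
ee_rot: [-3.14, -0.005, 1.479]
wrist_force: [-0.8, -0.1, 0.0]
width: 0.0256
finger_force: 1.6
```

apply_moves([
  [0,0,0,0,0,0,0],
  [0,0,0,0,0,0,0],
  [0,0,0,0,0,0,0],
  [0,0,0,0,0,0.01,0],
  [0,0,0,0,0,0.02,0],
])

```text
time: 6.3
tool_pos: [0.495, 0.257, 0.0564]
ee_rot: [-3.139, -0.004, 1.479]
wrist_force: [-0.4, 0.5, -1.3]
width: 0.0219
finger_force: 30.0
```

apply_moves([
  [0,0,0,0,0,0.03,0],
  [0,0,0,0,0,0.06,0],
  [0,0,0,0,0,0.09,0],
  [0,0,0,0,0,0.11,0],
  [0,0,0,0,0,0.11,0],
])

```text
time: 6.8
tool_pos: [0.4977, 0.2581, 0.1717]
ee_rot: [3.135, -0.009, 1.479]
wrist_force: [-0.2, 0.2, -2.0]
width: 0.0219
finger_force: 30.0
```

```bash
python3 - <<'E'
from h import *
np.set_printoptions(precision=4,suppress=True)
w=snapshot("wrist");o=get_obs();print(o["tool_pos"],o["ee_rot"],o["wrist_force"],o["wrist_torque"],o["width"],o["finger_force"])
for q in("gauge_center","go_tip","nogo_tip"):
    for r in place_of("wrist",q)[:1]: print(q,round(r["score"],2),np.array(r["pixel"]),onz(w,r["pixel"],o["tool_pos"][2]+.019))
save(w,"g2.png")
E
```

```text
[0.4965 0.2576 0.1689] [ 3.1387 -0.0067  1.4788] [ 0.3582  0.2392 -2.2926] [ 0.0085 -0.0117  0.0067] 0.02206505569715161 29.999444782733917
gauge_center 0.73 [323.8 320.1] [0.4988 0.2553 0.1879]
go_tip 0.81 [322.9 472.1] [0.4912 0.1759 0.1879]
nogo_tip 0.75 [324.3 146.5] [0.5055 0.3275 0.1879]
```

View pics/g2.png

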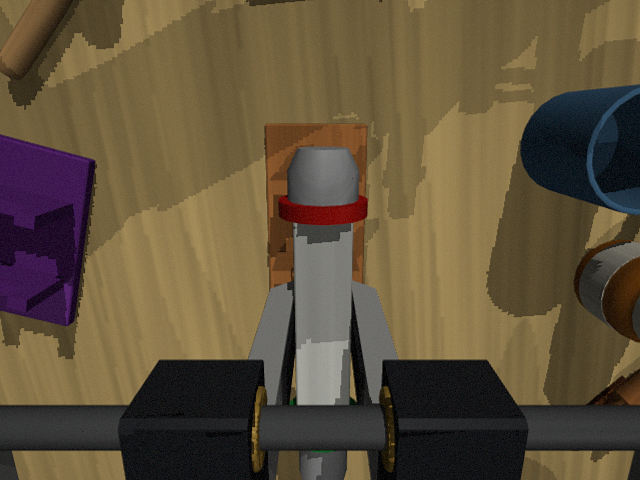

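The grip is firm and centred: no-go tip at (324,147), go tip at (323,472). Flying to 30 mm in front of the hole.

apply_moves([
  [0,0,-0.012,0.02,-0.039,-0.005,0],
  [0,0,-0.024,0.04,-0.078,-0.02,0],
  [0,0,-0.036,0.06,-0.117,-0.035,0],
  [0,0,-0.048,0.08,-0.156,-0.052,0],
  [0,0,-0.048,0.101,-0.193,-0.066,0],
])

```text
time: 7.5
tool_pos: [0.5953, 0.0625, 0.0973]
ee_rot: [-3.135, -0.004, 1.43]
wrist_force: [0.6, 0.5, -2.8]
width: 0.0222
finger_force: 30.0
```

apply_moves([
  [0,0,0,0,0,0,0],
  [0,0,0,0,0,0,0],
  [0,0,0,0,0,0,0],
  [0,0,0,0,0,0,0],
  [0,0,0,0,0,0,0],
])

```text
time: 8.0
tool_pos: [0.5961, 0.0655, 0.1012]
ee_rot: [-3.141, -0.005, 1.433]
wrist_force: [1.0, 0.6, -2.6]
width: 0.0222
finger_force: 30.0
```

```bash
cat > st.py <<'E'
from h import *
import sys
np.set_printoptions(precision=4,suppress=True)
o=get_obs();print(o["time"],o["tool_pos"],o["ee_rot"],o["wrist_force"],o["wrist_torque"])
h=np.array([.5818,-.0443,.1205]);d=np.array([np.cos(1.431),np.sin(1.431),0])
L=.080 if len(sys.argv)<2 else .070
c=o["tool_pos"]+[0,0,.0188]-h
n=c@d; lat=c-n*d
print("tip gap",n-L,"lat x",lat[0],"z",lat[2])
E
python3 st.py; python3 -c "
from h import *
w=snapshot('wrist');b=snapshot('top');s=snapshot('scene')
im=np.hstack([cv2.resize(w['pixels'][300:480,220:420],(400,360)),cv2.resize(s['pixels'][200:300,240:380],(400,286))[:286] if 0 else cv2.resize(s['pixels'][190:280,250:350],(400,360))])
save(dict(pixels=im),'fl.png')
"
```

```text
8.0 [0.5961 0.0655 0.1012] [-3.1409 -0.0048  1.4327] [ 0.9518  0.6348 -2.6042] [ 0.0179 -0.1058  0.0181]
tip gap 0.030729723209359502 lat x -0.0010888763284245609 z -0.000523805175291478
```

View pics/fl.png

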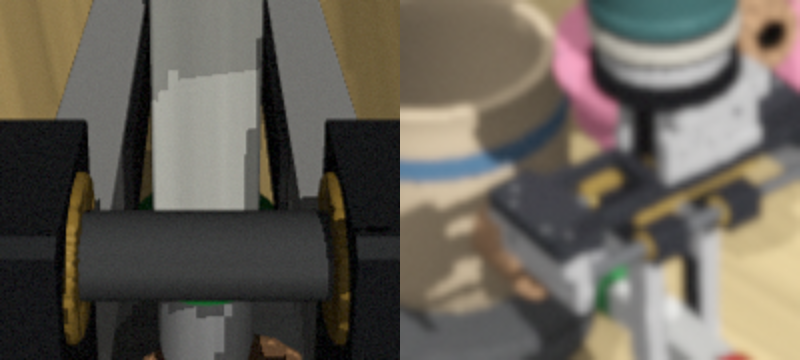

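The right-hand view shows the gauge lined up in front of the boss; the bar hides the tip. I'll correct about 1 mm laterally and approach by feel.

apply_moves([
  [0,0,0,0.0011,0,0.0005,0],
  [0,0,0,0,-0.008,0.0005,0],
  [0,0,0,-0.0012,-0.0165,0.0005,0],
  [0,0,0,-0.0026,-0.0262,0.0005,0],
  [0,0,0,-0.0026,-0.0262,0.0005,0],
])

```text
time: 8.65
tool_pos: [0.5934, 0.0362, 0.1009]
ee_rot: [-3.139, -0.004, 1.429]
wrist_force: [0.5, -0.9, -1.9]
width: 0.0215
finger_force: 30.0
```

apply_moves([
  [0,0,0,0,0,0,0],
  [0,0,0,0,0,0,0],
  [0,0,0,-0.0001,-0.001,0,0],
  [0,0,0,-0.0002,-0.002,0,0],
  [0,0,0,-0.0002,-0.002,0,0],
])

```text
time: 9.15
tool_pos: [0.5934, 0.0362, 0.101]
ee_rot: [-3.14, -0.005, 1.431]
wrist_force: [-0.2, -0.2, -2.1]
width: 0.0218
finger_force: 30.0
```

```bash
python3 st.py
```

```text
9.15 [0.5934 0.0362 0.101 ] [-3.1396 -0.0046  1.431 ] [-0.1722 -0.2349 -2.1397] [-0.0148 -0.005  -0.0298]
tip gap 0.0013211780421767128 lat x 0.00028272114911512616 z -0.0007342412623856653
```

apply_moves([
  [0,0,0,-0.0003,-0.0005,0.0004,0],
  [0,0,0,-0.0004,-0.001,0.0004,0],
  [0,0,0,-0.0004,-0.0015,0.0004,0],
  [0,0,0,-0.0005,-0.002,0.0004,0],
  [0,0,0,-0.0006,-0.0025,0.0004,0],
])

```text
time: 9.65
tool_pos: [0.5925, 0.0336, 0.1012]
ee_rot: [-3.139, -0.005, 1.431]
wrist_force: [-1.4, 0.6, -2.6]
width: 0.0216
finger_force: 30.0
```

apply_moves([
  [0,0,0,-0.0001,-0.0005,0,0],
  [0,0,0,-0.0001,-0.001,0,0],
  [0,0,0,-0.0002,-0.0015,0,0],
  [0,0,0,-0.0003,-0.002,0,0],
  [0,0,0,-0.0003,-0.002,0,0],
])

```text
time: 10.15
tool_pos: [0.5923, 0.0315, 0.1013]
ee_rot: [-3.139, -0.005, 1.431]
wrist_force: [-2.1, 1.0, -2.9]
width: 0.0214
finger_force: 30.0
```

apply_moves([
  [0,0,0,-0.0003,-0.0005,0,0],
  [0,0,0,-0.0004,-0.001,0,0],
  [0,0,0,-0.0005,-0.0015,0,0],
  [0,0,0,-0.0006,-0.002,0,0],
  [0,0,0,-0.0007,-0.0025,0,0],
])

```text
time: 10.65
tool_pos: [0.5919, 0.029, 0.1014]
ee_rot: [-3.14, -0.005, 1.431]
wrist_force: [-1.7, 0.8, -3.4]
width: 0.0216
finger_force: 30.0
```

```bash
python3 st.py
```

```text
10.65 [0.5919 0.029  0.1014] [-3.1399 -0.0046  1.4308] [-1.7175  0.8086 -3.409 ] [ 0.2198  0.1998 -0.1688]
tip gap -0.006011571286820672 lat x -0.00020166681485115148 z -0.0002902683288844021
```

apply_moves([
  [0,0,0,-0.0005,-0.0005,-0.0004,0],
  [0,0,0,-0.0007,-0.001,-0.0006,0],
  [0,0,0,-0.0008,-0.0015,-0.0006,0],
  [0,0,0,-0.0009,-0.002,-0.0006,0],
  [0,0,0,-0.0009,-0.0025,-0.0006,0],
])

```text
time: 11.15
tool_pos: [0.5913, 0.0263, 0.101]
ee_rot: [-3.141, -0.004, 1.431]
wrist_force: [0.1, 0.6, -2.4]
width: 0.0216
finger_force: 30.0
```

```bash
python3 st.py
```

```text
11.15 [0.5913 0.0263 0.101 ] [-3.1406 -0.0044  1.4308] [ 0.1414  0.6047 -2.4281] [ 0.0047  0.0816 -0.0082]
tip gap -0.008738341848803594 lat x -0.00046923951038717847 z -0.0007262747592710755
```

It's in the hole and running free. Continuing along the axis.

apply_moves([
  [0,0,0,-0.0001,-0.001,0,0],
  [0,0,0,-0.0003,-0.002,0,0],
  [0,0,0,-0.0004,-0.003,0,0],
  [0,0,0,-0.0006,-0.004,0,0],
  [0,0,0,-0.0007,-0.005,0,0],
])

```text
time: 11.65
tool_pos: [0.5904, 0.0214, 0.1008]
ee_rot: [-3.14, -0.004, 1.431]
wrist_force: [-0.0, 0.6, -2.9]
width: 0.0219
finger_force: 30.0
```

```bash
python3 st.py
```

```text
11.65 [0.5904 0.0214 0.1008] [-3.1401 -0.0045  1.4307] [-0.0213  0.5717 -2.8773] [-0.0522 -0.0753  0.0037]
tip gap -0.013788311940410136 lat x -0.0006668359974227791 z -0.0008894596315428271
```

apply_moves([
  [0,0,0,-0.0001,-0.001,0,0],
  [0,0,0,-0.0003,-0.002,0,0],
  [0,0,0,-0.0004,-0.003,0,0],
  [0,0,0,-0.0006,-0.004,0,0],
  [0,0,0,-0.0007,-0.005,0,0],
])

```text
time: 12.15
tool_pos: [0.5896, 0.0165, 0.1008]
ee_rot: [-3.14, -0.005, 1.431]
wrist_force: [0.5, 0.1, -1.5]
width: 0.0216
finger_force: 30.0
```

```bash
python3 st.py
```

```text
12.15 [0.5896 0.0165 0.1008] [-3.1399 -0.0046  1.4308] [ 0.494   0.1266 -1.5422] [-0.0367 -0.0928 -0.0042]
tip gap -0.018747063885747373 lat x -0.0007446890584107569 z -0.0008888989633497324
```

apply_moves([
  [0,0,0,-0.0001,-0.0012,0,0],
  [0,0,0,-0.0003,-0.0024,0,0],
  [0,0,0,-0.0005,-0.0036,0,0],
  [0,0,0,-0.0007,-0.0048,0,0],
  [0,0,0,-0.0008,-0.006,0,0],
])

```text
time: 12.65
tool_pos: [0.5888, 0.0104, 0.1008]
ee_rot: [-3.14, -0.005, 1.431]
wrist_force: [-0.3, -0.5, -1.8]
width: 0.0217
finger_force: 30.0
```

```bash
python3 st.py
```

```text
12.65 [0.5888 0.0104 0.1008] [-3.1398 -0.0045  1.4308] [-0.2785 -0.5271 -1.8093] [-0.0452 -0.0567  0.0073]
tip gap -0.02485435515679437 lat x -0.0007250048722424246 z -0.0009357391621968997
```

apply_moves([
  [0,0,0,-0.0001,-0.0006,0,0],
  [0,0,0,-0.0002,-0.0012,0,0],
  [0,0,0,-0.0002,-0.0018,0,0],
  [0,0,0,-0.0003,-0.0024,0,0],
  [0,0,0,-0.0004,-0.003,0,0],
])

```text
time: 13.15
tool_pos: [0.5885, 0.0098, 0.101]
ee_rot: [-3.14, -0.009, 1.432]
wrist_force: [0.1, 7.6, -1.3]
width: 0.0217
finger_force: 30.0
```

apply_moves([
  [0,0,0,-0.0001,-0.0004,0,0],
  [0,0,0,-0.0001,-0.0008,0,0],
  [0,0,0,-0.0002,-0.001,0,0],
  [0,0,0,-0.0002,-0.001,0,0],
  [0,0,0,-0.0002,-0.001,0,0],
])

```text
time: 13.65
tool_pos: [0.5885, 0.0098, 0.1011]
ee_rot: [-3.14, -0.01, 1.433]
wrist_force: [0.3, 8.1, -0.8]
width: 0.0216
finger_force: 30.0
```

```bash
python3 st.py
```

```text
13.65 [0.5885 0.0098 0.1011] [-3.14   -0.0102  1.4329] [ 0.2952  8.134  -0.7702] [ 1.3892 -0.1626  0.1054]
tip gap -0.02548794506570566 lat x -0.0008997607979687539 z -0.0006377176628351716
```

```bash
python3 - <<'E'
from h import *
np.set_printoptions(precision=4,suppress=True)
w=snapshot("wrist")
for q in("gauge_center","nogo_tip","go_tip"):
    for r in place_of("wrist",q)[:1]: print(q,round(r["score"],2),np.array(r["pixel"]))
p=w["pixels"].astype(int);m=(p[:,:,0]>90)&(p[:,:,1]<50)&(p[:,:,2]<60);m[:,:250]=0;m[:,400:]=0
ys,xs=np.nonzero(m);print("red",ys.min(),ys.max(),xs.min(),xs.max())
s=snapshot("scene");p=s["pixels"].astype(int)
g=(p[:,:,1]>p[:,:,0]+35)&(p[:,:,1]>p[:,:,2]+15);g[:, :250]=0;g[:,350:]=0;g[:220]=0;g[290:]=0
ys,xs=np.nonzero(g);print("green",len(xs),xs.mean(),ys.mean())
# predicted collar centre at gauge x=48 for home with face at several y
h=np.array([.5818,-.0443,.1205]);d=np.array([.139,.99,0])
for e in(0,.004):print(e,proj(s,h+d*(.003+e)))
b=(p[:,:,0]>95)&(p[:,:,0]-p[:,:,2]>45)
import cv2
save(s,"home.png",(255,215,335,275),10)
E
```

```text
gauge_center 0.67 [323.6 321. ]
nogo_tip 0.63 [320.9 148.2]
red 195 224 278 366
green 17 287.3529411764706 248.05882352941177
0 [288.9194 249.6915]
0.004 [289.9193 250.5343]
```

View pics/home.png

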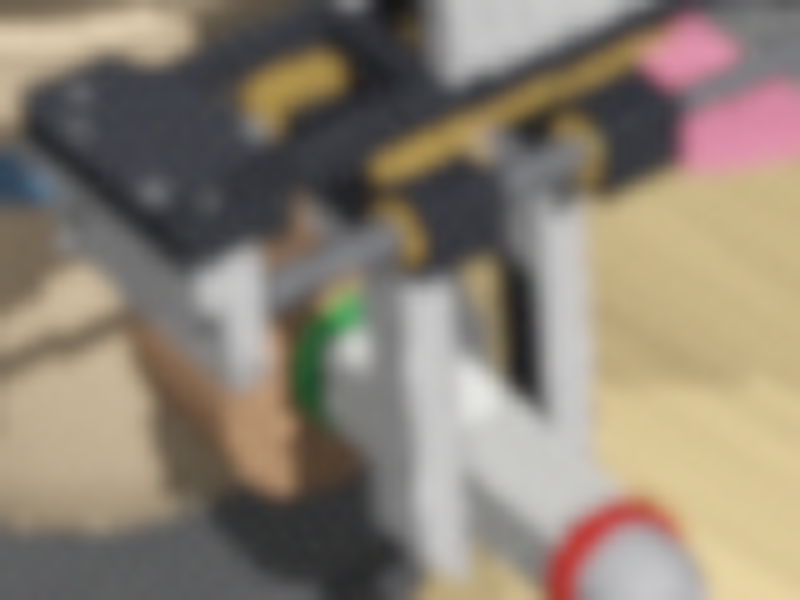

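The green collar is flat on the boss at crop (330,360), with about 8 N of reaction, so the go end is home. Drawing it straight out, then back over the cradle for a reversed regrip, because joint 6 cannot turn 180° otherwise.

apply_moves([
  [0,0,0,0.0008,0.006,0,0],
  [0,0,0,0.0021,0.015,0,0],
  [0,0,0,0.0035,0.025,0,0],
  [0,0,0,0.0049,0.035,0,0],
  [0,0,0,0.0063,0.0446,0,0],
])

```text
time: 14.4
tool_pos: [0.5946, 0.0519, 0.1007]
ee_rot: [-3.14, -0.004, 1.431]
wrist_force: [-0.3, 0.3, -2.9]
width: 0.0218
finger_force: 30.0
```

```bash
python3 st.py
```

```text
14.4 [0.5946 0.0519 0.1007] [-3.1398 -0.0043  1.4309] [-0.2985  0.3072 -2.9446] [-0.0438 -0.0399 -0.0218]
tip gap 0.017083804580023926 lat x -0.000736387612157911 z -0.0009695141257497486
```

apply_moves([
  [0,0,-0.014,-0.018,0.038,0.02,0],
  [0,0,-0.028,-0.038,0.08,0.035,0],
  [0,0,-0.042,-0.058,0.122,0.05,0],
  [0,0,-0.056,-0.079,0.164,0.06,0],
  [0,0,-0.071,-0.099,0.2055,0.06,0],
])

```text
time: 14.9
tool_pos: [0.4955, 0.2591, 0.1634]
ee_rot: [3.139, -0.007, 1.359]
wrist_force: [0.9, 0.0, -3.7]
width: 0.0214
finger_force: 30.0
```

apply_moves([
  [0,0,0,0,0,-0.01,0],
  [0,0,0,0,0,-0.03,0],
  [0,0,0,0,0,-0.05,0],
  [0,0,0,0,0,-0.06,0],
  [0,0,0,0,0,-0.06,0],
])

```text
time: 15.4
tool_pos: [0.4943, 0.2558, 0.0984]
ee_rot: [-3.136, -0.002, 1.359]
wrist_force: [0.6, -0.5, -2.1]
width: 0.022
finger_force: 30.0
```

```bash
python3 st.py
```

```text
15.4 [0.4943 0.2558 0.0984] [-3.1361 -0.0016  1.3594] [ 0.5801 -0.4873 -2.1154] [-0.0585 -0.0769  0.0454]
tip gap 0.20493758517830307 lat x -0.12721300405483696 z -0.003287968004766287
```

apply_moves([
  [0,0,0,0,0,-0.015,0],
  [0,0,0,0,0,-0.03,0],
  [0,0,0,0,0,-0.045,0],
  [0,0,0,0,0,-0.055,0],
  [0,0,0,0,0,-0.062,0],
])

```text
time: 15.9
tool_pos: [0.4948, 0.2563, 0.0371]
ee_rot: [-3.138, -0.003, 1.36]
wrist_force: [-0.1, 0.2, -2.4]
width: 0.0219
finger_force: 30.0
```

apply_moves([
  [0,0,0,0,0,0,0],
  [0,0,0,0,0,0,0],
  [0,0,0,0,0,0,0],
  [0,0,0,0,0,0,0],
  [0,0,0,0,0,0,0],
])

```text
time: 16.4
tool_pos: [0.4954, 0.2568, 0.0391]
ee_rot: [-3.14, -0.005, 1.36]
wrist_force: [-1.3, 0.4, -3.1]
width: 0.0216
finger_force: 30.0
```

```bash
python3 st.py
```

```text
16.4 [0.4954 0.2568 0.0391] [-3.1398 -0.0048  1.36  ] [-1.3205  0.3818 -3.0521] [-0.0266  0.18    0.0449]
tip gap 0.20611562943150558 lat x -0.12627300478713588 z -0.06261219184400367
```

apply_moves([
  [0,0,0,0,0,-0.001,0],
  [0,0,0,0,0,-0.0018,0],
  [0,0,0,0,0,-0.0018,0],
  [0,0,0,0,0,-0.0018,100],
  [0,0,0,0,0,-0.0018,100],
])

```text
time: 16.9
tool_pos: [0.4966, 0.2567, 0.0378]
ee_rot: [3.141, -0.005, 1.36]
wrist_force: [0.9, -1.0, 1.4]
width: 0.0342
finger_force: 0.0
```

apply_moves([
  [0,0,0,0,0,0,100],
  [0,0,0,0,0,0,100],
  [0,0,0,0,0,0,100],
  [0,0,0,0,0,0,100],
  [0,0,0,0,0,0.005,100],
])

```text
time: 17.4
tool_pos: [0.4949, 0.2564, 0.0414]
ee_rot: [-3.138, -0.004, 1.36]
wrist_force: [0.6, 0.8, 1.5]
width: 0.0746
finger_force: 0.0
```

apply_moves([
  [0,0,0,0,0,0.03,100],
  [0,0,0,0,0,0.06,100],
  [0,0,0.14,0,0,0.1,100],
  [0,0,0.28,0,0,0.13,100],
  [0,0,0.42,0,0,0.13,100],
])

```text
time: 17.9
tool_pos: [0.4984, 0.2578, 0.1789]
ee_rot: [3.132, -0.007, 1.786]
wrist_force: [1.7, 1.3, -0.5]
width: 0.094
finger_force: 0.0
```

```bash
python3 st.py
```

```text
17.9 [0.4984 0.2578 0.1789] [ 3.1316 -0.0065  1.7857] [ 1.7383  1.2698 -0.4982] [-0.0284 -0.0861  0.0117]
tip gap 0.20754171518875658 lat x -0.12351465707860693 z 0.07722811993602108
```

apply_moves([
  [0,0,0.14,0,0,0,100],
  [0,0,0.28,0,0,0,100],
  [0,0,0.42,0,0,0,100],
  [0,0,0.56,0,0,0,100],
  [0,0,0.7,0,0,0,100],
])

```text
time: 18.4
tool_pos: [0.4955, 0.2567, 0.1725]
ee_rot: [-3.14, -0.004, 2.486]
wrist_force: [-0.1, -0.3, 0.3]
width: 0.0941
finger_force: 0.0
```

apply_moves([
  [0,0,0.14,0,0,0,100],
  [0,0,0.28,0,0,0,100],
  [0,0,0.42,0,0,0,100],
  [0,0,0.56,0,0,0,100],
  [0,0,0.7,0,0,0,100],
])

```text
time: 18.9
tool_pos: [0.4955, 0.2567, 0.1724]
ee_rot: [-3.14, -0.004, -3.098]
wrist_force: [-0.6, -0.2, 0.7]
width: 0.0941
finger_force: 0.0
```

apply_moves([
  [0,0,0.14,0,0,0,100],
  [0,0,0.28,0,0,0,100],
  [0,0,0.42,0,0,0,100],
  [0,0,0.56,0,0,0,100],
  [0,0,0.7,0,0,0,100],
])

```text
time: 19.4
tool_pos: [0.4955, 0.2567, 0.1724]
ee_rot: [-3.14, -0.004, -2.398]
wrist_force: [1.0, 0.1, 0.4]
width: 0.0939
finger_force: 0.0
```

apply_moves([
  [0,0,0.14,0,0,0,100],
  [0,0,0.28,0,0,0,100],
  [0,0,0.42,0,0,0,100],
  [0,0,0.55,0,0,0,100],
  [0,0,0.6,0,0,0,100],
])

```text
time: 19.9
tool_pos: [0.4955, 0.2567, 0.1724]
ee_rot: [-3.139, -0.004, -1.8]
wrist_force: [-0.0, 0.4, 1.4]
width: 0.0944
finger_force: 0.0
```

```bash
cat > g.py <<'E'
from h import *
np.set_printoptions(precision=4,suppress=True)
w=snapshot("wrist");o=get_obs();print(o["time"],o["tool_pos"],o["ee_rot"],o["joint_positions"])
P={}
for q in("gauge_center","go_tip","nogo_tip","cradle_seat"):
    for r in place_of("wrist",q)[:1]: P[q]=onz(w,r["pixel"],.056);print(q,round(r["score"],2),np.array(r["pixel"]),P[q])
d=P["go_tip"]-P["nogo_tip"];print(np.hypot(*d[:2]),np.degrees(np.arctan2(d[1],d[0])),P["nogo_tip"]+d*70/150)
p=w["pixels"].astype(int)
for n,m in(("red",(p[:,:,0]>90)&(p[:,:,1]<50)&(p[:,:,2]<60)),("green",(p[:,:,1]>p[:,:,0]+40)&(p[:,:,1]>p[:,:,2]+20))):
    ys,xs=np.nonzero(m&(np.abs(np.arange(640)-320)<90)[None]);
    if len(xs):print(n,len(xs),xs.mean(),ys.mean(),onz(w,[xs.mean(),ys.mean()],.062))
E
python3 g.py
```

```text
19.95 [0.4955 0.2567 0.1724] [-3.1394 -0.0043 -1.7998] [ 0.3793  0.1147  1.4061 -0.0048  1.6215 -2.5335]
gauge_center 0.96 [321.7 229. ] [0.4968 0.2541 0.056 ]
go_tip 0.62 [318.5 112.6] [0.4806 0.1751 0.056 ]
nogo_tip 0.85 [323.8 318.6] [0.5114 0.3239 0.056 ]
cradle_seat 0.84 [326.1 235.9] [0.4949 0.2599 0.056 ]
0.15194502350291061 -101.66919360288902 [0.497  0.2544 0.056 ]
red 286 322.65034965034965 301.6958041958042 [0.5084 0.3072 0.062 ]
green 436 321.82339449541286 167.36467889908258 [0.4865 0.2104 0.062 ]
```

apply_moves([
  [0,0,0,0,0.0003,-0.035,100],
  [0,0,0,0,0.0003,-0.07,100],
  [0,0,0,0,0.0003,-0.105,100],
  [0,0,0,0,0.0003,-0.125,100],
  [0,0,0,0,0.0003,-0.135,100],
])

```text
time: 20.65
tool_pos: [0.4939, 0.2563, 0.0343]
ee_rot: [3.14, -0.007, -1.804]
wrist_force: [0.9, 0.2, -0.7]
width: 0.0938
finger_force: 0.0
```

apply_moves([
  [0,0,0,0,0,0,100],
  [0,0,0,0,0,0,0],
  [0,0,0,0,0,0,0],
  [0,0,0,0,0,0,0],
  [0,0,0,0,0,0,0],
])

```text
time: 21.15
tool_pos: [0.4961, 0.2572, 0.0381]
ee_rot: [-3.138, -0.003, -1.803]
wrist_force: [0.2, 0.4, -0.5]
width: 0.0654
finger_force: 0.0
```

apply_moves([
  [0,0,0,0,0,0,0],
  [0,0,0,0,0,0,0],
  [0,0,0,0,0,0,0],
  [0,0,0,0,0,0,0],
  [0,0,0,0,0,0,0],
])

```text
time: 21.65
tool_pos: [0.4955, 0.2569, 0.0369]
ee_rot: [-3.14, -0.005, -1.803]
wrist_force: [0.5, 0.2, -0.4]
width: 0.0255
finger_force: 0.0
```

apply_moves([
  [0,0,0,0,0,0,0],
  [0,0,0,0,0,0,0],
  [0,0,0,0,0,0,0],
  [0,0,0,0,0,0,0],
  [0,0,0,0,0,0.01,0],
])

```text
time: 22.15
tool_pos: [0.4941, 0.2562, 0.0452]
ee_rot: [3.14, -0.007, -1.804]
wrist_force: [-0.3, 0.5, -2.5]
width: 0.022
finger_force: 29.8
```

apply_moves([
  [0,0,0,0,0,0.03,0],
  [0,0,0,0,0,0.06,0],
  [0,0,0,0,0,0.09,0],
  [0,0,-0.14,0,0,0.12,0],
  [0,0,-0.28,0,0,0.12,0],
])

```text
time: 22.65
tool_pos: [0.4983, 0.2578, 0.1733]
ee_rot: [-3.133, 0.004, -2.089]
wrist_force: [-0.6, 0.2, -2.4]
width: 0.0218
finger_force: 29.8
```

```bash
python3 st.py n; python3 g.py
```

```text
22.65 [0.4983 0.2578 0.1733] [-3.1327  0.0036 -2.0895] [-0.5786  0.1619 -2.3839] [ 0.127  -0.0657 -0.0347]
tip gap 0.21750294254794456 lat x -0.12353907881282984 z 0.07164547263061202
22.7 [0.4972 0.2574 0.1708] [-3.1353  0.0005 -2.093 ] [ 0.3792  0.1154  1.4084 -0.0046  1.6134 -2.2403]
gauge_center 0.44 [318.  116.7] [0.4636 0.1866 0.056 ]
go_tip 0.57 [319.1 117.5] [0.4632 0.1874 0.056 ]
nogo_tip 0.88 [326.1 458.2] [0.5982 0.4355 0.056 ]
0.2823800822821791 -118.55202863855442 [0.5352 0.3197 0.056 ]
green 1355 320.090036900369 211.8760147601476 [0.4942 0.2431 0.062 ]
```

apply_moves([
  [0,0,-0.14,0,0,0,0],
  [0,0,-0.28,0,0,0,0],
  [0,0,-0.42,0,0,0,0],
  [0,0,-0.56,0,0,0,0],
  [0,0,-0.7,0,0,0,0],
])

```text
time: 23.4
tool_pos: [0.4949, 0.2566, 0.1655]
ee_rot: [-3.14, -0.007, -2.787]
wrist_force: [-0.6, -0.1, -1.5]
width: 0.0216
finger_force: 29.8
```

apply_moves([
  [0,0,-0.14,0,0,0,0],
  [0,0,-0.28,0,0,0,0],
  [0,0,-0.42,0,0,0,0],
  [0,0,-0.56,0,0,0,0],
  [0,0,-0.7,0,0,0,0],
])

```text
time: 23.9
tool_pos: [0.4948, 0.2566, 0.1655]
ee_rot: [-3.138, -0.007, 2.796]
wrist_force: [-0.2, -0.2, -2.0]
width: 0.0216
finger_force: 29.8
```

apply_moves([
  [0,0,-0.14,0,0,0,0],
  [0,0,-0.28,0,0,0,0],
  [0,0,-0.42,0,0,0,0],
  [0,0,-0.56,0,0,0,0],
  [0,0,-0.7,0,0,0,0],
])

```text
time: 24.4
tool_pos: [0.4948, 0.2566, 0.1655]
ee_rot: [-3.137, -0.005, 2.096]
wrist_force: [-0.0, 0.2, -2.1]
width: 0.0219
finger_force: 29.8
```

apply_moves([
  [0,0,-0.14,0.02,-0.038,-0.005,0],
  [0,0,-0.28,0.04,-0.076,-0.02,0],
  [0,0,-0.42,0.06,-0.114,-0.035,0],
  [0,0,-0.56,0.08,-0.152,-0.052,0],
  [0,0,-0.668,0.101,-0.189,-0.067,0],
])

```text
time: 24.9
tool_pos: [0.596, 0.0663, 0.0978]
ee_rot: [-3.137, -0.004, 1.429]
wrist_force: [0.4, -0.6, -4.0]
width: 0.0218
finger_force: 29.8
```

apply_moves([
  [0,0,0,0,0,0,0],
  [0,0,0,0,0,0,0],
  [0,0,0,0,0,0,0],
  [0,0,0,0,0,0,0],
  [0,0,0,0,0,0,0],
])

```text
time: 25.4
tool_pos: [0.5964, 0.0692, 0.1008]
ee_rot: [-3.141, -0.005, 1.434]
wrist_force: [-0.6, -0.3, -2.5]
width: 0.0219
finger_force: 29.8
```

```bash
sed -i 's/h=np.array.*;d=/h=np.array([.5815,-.0412,.1196]);d=/' st.py; python3 st.py n; python3 - <<'E'
from h import *
w=snapshot("wrist")
for q in("go_tip","nogo_tip"):
    for r in place_of("wrist",q)[:1]: print(q,round(r["score"],2),r["pixel"])
E
```

```text
25.4 [0.5964 0.0692 0.1008] [-3.141  -0.0049  1.4342] [-0.6197 -0.2815 -2.5295] [-0.0508 -0.0363  0.0438]
tip gap 0.041409745422440386 lat x -0.0006316728862006942 z -3.121787006918342e-05
go_tip 0.61 [317.4, 116.8]
nogo_tip 0.68 [321.7, 454.6]
```

apply_moves([
  [0,0,0,0.0002,-0.005,0,0],
  [0,0,0,-0.001,-0.014,0,0],
  [0,0,0,-0.0022,-0.023,0,0],
  [0,0,0,-0.0034,-0.032,0,0],
  [0,0,0,-0.0044,-0.0375,0,0],
])

```text
time: 26.05
tool_pos: [0.592, 0.029, 0.1]
ee_rot: [-3.14, -0.004, 1.431]
wrist_force: [-0.9, -0.2, -1.9]
width: 0.022
finger_force: 29.8
```

apply_moves([
  [0,0,0,0,0,0,0],
  [0,0,0,0,0,0,0],
  [0,0,0,-0.0001,-0.0005,0,0],
  [0,0,0,-0.0001,-0.001,0,0],
  [0,0,0,-0.0002,-0.0015,0,0],
])

```text
time: 26.55
tool_pos: [0.5919, 0.0292, 0.1]
ee_rot: [-3.14, -0.005, 1.432]
wrist_force: [0.1, -0.5, -2.3]
width: 0.0218
finger_force: 29.8
```

```bash
python3 st.py n
```

```text
26.55 [0.5919 0.0292 0.1   ] [-3.1399 -0.0046  1.4323] [ 0.1049 -0.5105 -2.2599] [-0.063  -0.0506 -0.002 ]
tip gap 0.0012014109857302196 lat x 0.0004959808078126501 z -0.0008198763824456279
```

apply_moves([
  [0,0,0,-0.0002,-0.0003,0.0006,0],
  [0,0,0,-0.0003,-0.0008,0.0006,0],
  [0,0,0,-0.0003,-0.0014,0.0006,0],
  [0,0,0,-0.0004,-0.002,0.0006,0],
  [0,0,0,-0.0005,-0.0025,0.0006,0],
])

```text
time: 27.05
tool_pos: [0.5913, 0.0267, 0.1006]
ee_rot: [-3.14, -0.005, 1.432]
wrist_force: [-1.4, 1.4, -2.0]
width: 0.0218
finger_force: 29.8
```

```bash
python3 st.py n
```

```text
27.05 [0.5913 0.0267 0.1006] [-3.1396 -0.0051  1.4318] [-1.361   1.3856 -2.0409] [0.1049 0.0741 0.0028]
tip gap -0.0014368795819841435 lat x 0.0002419723091594793 z -0.00015651976826591696
```

apply_moves([
  [0,0,0,-0.0002,-0.0003,0,0],
  [0,0,0,-0.0003,-0.0006,0,0],
  [0,0,0,-0.0003,-0.0009,0,0],
  [0,0,0,-0.0004,-0.0012,0,0],
  [0,0,0,-0.0004,-0.0015,0,0],
])

```text
time: 27.55
tool_pos: [0.5908, 0.0255, 0.1007]
ee_rot: [-3.139, -0.005, 1.432]
wrist_force: [-1.2, 3.0, -0.8]
width: 0.022
finger_force: 29.8
```

```bash
python3 st.py n
```

```text
27.55 [0.5908 0.0255 0.1007] [-3.1394 -0.0055  1.432 ] [-1.1526  3.04   -0.7656] [ 0.4045  0.1233 -0.0973]
tip gap -0.002664177524541067 lat x -6.845736847962448e-05 z -0.00012243907633474604
```

apply_moves([
  [0,0,0,-0.0003,0,0.0005,0],
  [0,0,0,-0.0005,-0.0003,0.0007,0],
  [0,0,0,-0.0006,-0.0006,0.0007,0],
  [0,0,0,-0.0006,-0.0009,0.0007,0],
  [0,0,0,-0.0006,-0.0012,0.0007,0],
])

```text
time: 28.05
tool_pos: [0.5902, 0.0242, 0.1013]
ee_rot: [-3.139, -0.005, 1.432]
wrist_force: [-1.7, 4.9, -1.4]
width: 0.0216
finger_force: 29.8
```

```bash
python3 st.py n
```

```text
28.05 [0.5902 0.0242 0.1013] [-3.1393 -0.0054  1.4319] [-1.6821  4.9255 -1.3953] [ 0.6287  0.2597 -0.139 ]
tip gap -0.004060180593056878 lat x -0.000492802539419428 z 0.0004619196498376471
```

apply_moves([
  [0,0,0,-0.0005,0,0.0003,0],
  [0,0,0,-0.0009,-0.0002,0.0005,0],
  [0,0,0,-0.001,-0.0005,0.0005,0],
  [0,0,0,-0.001,-0.0008,0.0005,0],
  [0,0,0,-0.001,-0.001,0.0005,0],
])

```text
time: 28.55
tool_pos: [0.5893, 0.0229, 0.1018]
ee_rot: [-3.14, -0.005, 1.432]
wrist_force: [-1.2, 2.7, -3.3]
width: 0.0219
finger_force: 29.8
```

```bash
python3 st.py n
```

```text
28.55 [0.5893 0.0229 0.1018] [-3.1396 -0.005   1.4318] [-1.1606  2.6874 -3.3137] [ 0.5249  0.2282 -0.0963]
tip gap -0.005435437656604078 lat x -0.001170924932953515 z 0.0009657188346078732
```

apply_moves([
  [0,0,0,-0.0004,0,-0.0003,0],
  [0,0,0,-0.0007,-0.0003,-0.0003,0],
  [0,0,0,-0.0008,-0.0006,-0.0003,0],
  [0,0,0,-0.0008,-0.0009,-0.0003,0],
  [0,0,0,-0.0008,-0.0012,-0.0003,0],
])

```text
time: 29.05
tool_pos: [0.5887, 0.0222, 0.1017]
ee_rot: [-3.14, -0.006, 1.432]
wrist_force: [-0.7, 5.3, -0.8]
width: 0.022
finger_force: 29.8
```

```bash
python3 st.py n
```

```text
29.05 [0.5887 0.0222 0.1017] [-3.1401 -0.0059  1.4321] [-0.7182  5.343  -0.8369] [ 0.8852  0.1234 -0.1036]
tip gap -0.0062091393010066664 lat x -0.0016420091801401873 z 0.0008786011385511078
```

apply_moves([
  [0,0,0,-0.0002,0,0.0003,0],
  [0,0,0,-0.0004,-0.0003,0.0003,0],
  [0,0,0,-0.0005,-0.0006,0.0003,0],
  [0,0,0,-0.0005,-0.0009,0.0003,0],
  [0,0,0,-0.0005,-0.001,0.0003,0],
])

```text
time: 29.55
tool_pos: [0.5886, 0.0221, 0.1019]
ee_rot: [-3.141, -0.008, 1.433]
wrist_force: [1.0, 7.6, -2.1]
width: 0.0222
finger_force: 29.8
```

```bash
python3 st.py n
```

```text
29.55 [0.5886 0.0221 0.1019] [-3.1407 -0.0076  1.4327] [ 0.9869  7.6164 -2.0647] [ 1.1807 -0.1017 -0.0127]
tip gap -0.006319601024289592 lat x -0.0018205599812905517 z 0.0011206967979289495
```

The force is now purely axial at 7.6 N with no further travel, so the no-go end is seated squarely on the rim. Holding.

apply_moves([
  [0,0,0,0,0,0,0],
  [0,0,0,0,0,0,0],
  [0,0,0,0,0,0,0],
  [0,0,0,0,0,0,0],
  [0,0,0,0,0,0,0],
])

```text
time: 30.05
tool_pos: [0.5885, 0.0221, 0.1019]
ee_rot: [-3.141, -0.007, 1.433]
wrist_force: [0.4, 7.1, -2.5]
width: 0.0217
finger_force: 29.8
```

apply_moves([
  [0,0,0,0,0,0,0],
  [0,0,0,0,0,0,0],
  [0,0,0,0,0,0,0],
  [0,0,0,0,0,0,0],
  [0,0,0,0,0,0,0],
])

```text
time: 30.55
tool_pos: [0.5885, 0.0221, 0.1019]
ee_rot: [-3.141, -0.007, 1.433]
wrist_force: [-0.4, 6.0, -1.9]
width: 0.0219
finger_force: 29.8
```

apply_moves([
  [0,0,0,0,0,0,0],
  [0,0,0,0,0,0,0],
  [0,0,0,0,0,0,0],
  [0,0,0,0,0,0,0],
  [0,0,0,0,0,0,0],
])

```text
time: 31.05
tool_pos: [0.5885, 0.0221, 0.1019]
ee_rot: [-3.141, -0.007, 1.433]
wrist_force: [0.0, 7.0, -3.3]
width: 0.0218
finger_force: 29.8
```

```bash
python3 st.py n
```

```text
31.05 [0.5885 0.0221 0.1019] [-3.1406 -0.0075  1.4327] [ 0.0053  7.0261 -3.2891] [ 1.2007 -0.1007 -0.0358]
tip gap -0.006332436840563657 lat x -0.001874165628678046 z 0.0010977979769203894
```

It refused to enter for 1.5 s at 7 N. Withdrawing and returning to the cradle.

apply_moves([
  [0,0,0,0.0008,0.006,0,0],
  [0,0,0,0.0021,0.015,0,0],
  [0,0,0,0.0035,0.025,0,0],
  [0,0,0,0.0049,0.035,0,0],
  [0,0,0,0.0063,0.0446,0,0],
])

```text
time: 31.55
tool_pos: [0.5946, 0.066, 0.1018]
ee_rot: [-3.14, -0.004, 1.432]
wrist_force: [1.2, -0.9, -2.8]
width: 0.022
finger_force: 29.8
```

apply_moves([
  [0,0,0.01,-0.018,0.036,0.02,0],
  [0,0,0.02,-0.038,0.076,0.035,0],
  [0,0,0.03,-0.058,0.115,0.05,0],
  [0,0,0.04,-0.079,0.154,0.058,0],
  [0,0,0.047,-0.0988,0.192,0.058,0],
])

```text
time: 32.05
tool_pos: [0.4955, 0.2595, 0.1621]
ee_rot: [3.139, -0.006, 1.48]
wrist_force: [1.3, 1.1, -2.3]
width: 0.0218
finger_force: 29.8
```

apply_moves([
  [0,0,0,0,0,-0.01,0],
  [0,0,0,0,0,-0.03,0],
  [0,0,0,0,0,-0.05,0],
  [0,0,0,0,0,-0.06,0],
  [0,0,0,0,0,-0.06,0],
])

```text
time: 32.55
tool_pos: [0.4944, 0.2563, 0.0974]
ee_rot: [-3.136, -0.002, 1.479]
wrist_force: [-0.1, 0.4, -3.1]
width: 0.0218
finger_force: 29.8
```

apply_moves([
  [0,0,0,0,0,0,0],
  [0,0,0,0,0,0,0],
  [0,0,0,0,0,0,0],
  [0,0,0,0,0,0,0],
  [0,0,0,0,0,0,0],
])

```text
time: 33.05
tool_pos: [0.4958, 0.2572, 0.1003]
ee_rot: [-3.141, -0.005, 1.479]
wrist_force: [-0.2, -0.2, -2.2]
width: 0.0217
finger_force: 29.8
```

```bash
python3 st.py n
```

```text
33.05 [0.4958 0.2572 0.1003] [-3.1407 -0.0049  1.4787] [-0.1807 -0.1903 -2.243 ] [-0.0475 -0.0697  0.0186]
tip gap 0.21354661955356813 lat x -0.1251724723669905 z -0.0004801214263576714
```

Aligned over the seat. Lowering by 62.5 mm.

apply_moves([
  [0,0,0,0,0,-0.015,0],
  [0,0,0,0,0,-0.03,0],
  [0,0,0,0,0,-0.045,0],
  [0,0,0,0,0,-0.055,0],
  [0,0,0,0,0,-0.0615,0],
])

```text
time: 33.55
tool_pos: [0.4943, 0.2567, 0.0367]
ee_rot: [-3.136, -0.003, 1.479]
wrist_force: [-11.1, -5.1, 23.2]
width: 0.022
finger_force: 30.0
```

apply_moves([
  [0,0,0,0,0,0,0],
  [0,0,0,0,0,0,0],
  [0,0,0,0,0,-0.0005,0],
  [0,0,0,0,0,-0.001,0],
  [0,0,0,0,0,-0.0013,0],
])

```text
time: 34.05
tool_pos: [0.4956, 0.2572, 0.037]
ee_rot: [-3.14, -0.005, 1.479]
wrist_force: [0.0, -0.6, -2.0]
width: 0.0218
finger_force: 30.0
```

```bash
python3 st.py n
```

```text
34.05 [0.4956 0.2572 0.037 ] [-3.14   -0.0046  1.4788] [ 0.0441 -0.6405 -1.9707] [-0.0354 -0.027   0.0079]
tip gap 0.21349778563269017 lat x -0.1253641705828712 z -0.0638014511668582
```

apply_moves([
  [0,0,0,0,0,0,100],
  [0,0,0,0,0,0,100],
  [0,0,0,0,0,0,100],
  [0,0,0,0,0,0,100],
  [0,0,0,0,0,0,100],
])

```text
time: 34.55
tool_pos: [0.4957, 0.2572, 0.0372]
ee_rot: [-3.14, -0.005, 1.479]
wrist_force: [1.3, -0.3, -0.5]
width: 0.0579
finger_force: 0.0
```

apply_moves([
  [0,0,0,0,0,0,100],
  [0,0,0,0,0,0,100],
  [0,0,0,0,0,0,100],
  [0,0,0,0,0,0.01,100],
  [0,0,0,0,0,0.03,100],
])

```text
time: 35.05
tool_pos: [0.4943, 0.2566, 0.0659]
ee_rot: [-3.136, -0.003, 1.479]
wrist_force: [-0.0, 0.0, -0.3]
width: 0.0936
finger_force: 0.0
```

apply_moves([
  [0,0,0,0,0,0.04,100],
  [0,0,0,0,0,0.08,100],
  [0,0,0,0,0,0.12,100],
  [0,0,0,0,0,0.14,100],
  [0,0,0,0,0,0.14,100],
])

```text
time: 35.55
tool_pos: [0.4976, 0.258, 0.2125]
ee_rot: [3.135, -0.009, 1.479]
wrist_force: [0.3, 1.3, -0.4]
width: 0.0937
finger_force: 0.0
```

```bash
python3 g.py; python3 -c "
from h import *
w=snapshot('wrist');save(w,'end.png')"
```

```text
35.6 [0.4965 0.2575 0.2094] [ 3.1391 -0.0067  1.4789] [0.3741 0.1028 1.3462 0.0049 1.6874 0.4666]
gauge_center 0.97 [318.8 220.9] [0.4967 0.2573 0.056 ]
go_tip 0.88 [314.3 117.7] [0.5008 0.3382 0.056 ]
nogo_tip 0.59 [320.7 302.5] [0.4916 0.1851 0.056 ]
cradle_seat 0.81 [ 25.3 238.2] [0.2556 0.265  0.056 ]
0.15339528953609066 86.56662742780311 [0.4959 0.2566 0.056 ]
red 375 320.384 280.65066666666667 [0.4934 0.2076 0.062 ]
green 354 318.7881355932203 162.84463276836158 [0.5011 0.3046 0.062 ]
```

View pics/end.png

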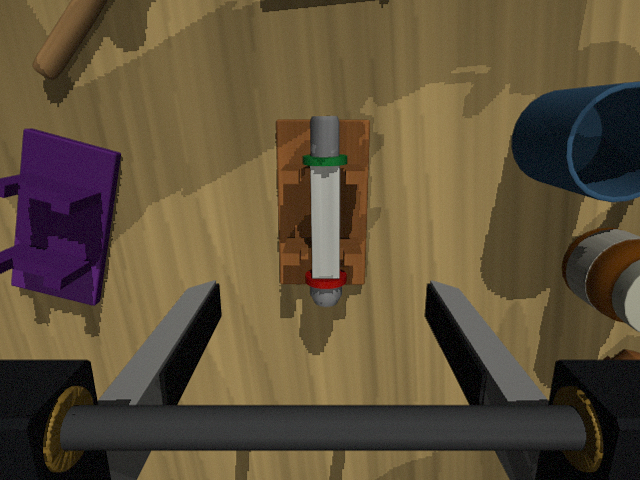

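The gauge lies level and centred in the wooden cradle, green end at (325,160) and red at (325,280). The gripper is clear, so I'm handing in.

```bash
python3 -c "
from bench import *
print(close_job())"
```

```text
the job is handed in; nothing more can be done
None
```

The tap hole passed the gauge check: the go end seated fully with its collar against the boss at about 8 N, and the no-go end refused to enter for about 1.5 s at about 7 N. The gauge is back level in its wooden cradle (the other way round) and released, and the job was handed in at about 36 s of the allowed 72 s.

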